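Take the air pressure of the sanding drum with the stick gauge

TASK

Lift the stick gauge out of its wooden cradle, press its chuck squarely onto the valve stem of the big sanding drum and keep it firmly pressed (about 15 newtons, never over 22) for a good second after its white rod has come fully out. Then put the gauge back in its cradle as it was, chuck in the socket and barrel lying on the block, with the rod still out to be read; never touch the rod, and leave the other things on the bench alone.

Things in the scene. Friction and masses are not known exactly. Their poses are not given: they have to be found in the camera images.
- gauge: The stick gauge, loose, 0.2 kg, one rigid L: round steel chuck (24 mm across, z 0 to 22 mm) open downward, an upright flat aluminium head on it, and a level square barrel leaving the head sideways. Origin: centre of the chuck's mouth, its lowest point; z up the head, x along the barrel, y across. Barrel: 18 mm square, x 14 to 126, z 25 to 43 mm. Mass centre: some 40 mm along the barrel.
- head (a point): Point of the gauge's head to grip, on the chuck's axis, 54 mm above the mouth (gauge axes). The head is 28 mm (x) by 16 mm (y), 22 to 72 mm above the mouth; grip it across its 16 mm.
- mouth (a point): Centre of the chuck's mouth (same point as the gauge's origin). The mouth is 19 mm wide at the lip and narrows, 4 mm up, to a 13 mm bore; the seal lies 14 mm up inside, so the mouth is 14 mm below the stem's tip when they meet.
- seal (a joint): The gauge's sprung rubber seal inside the chuck, m: 0 at rest, 0.006 when pushed in to its hard stop. The valve opens and the whole reading comes out at 0.004 or more. It takes 3 N to start it, about 10 N at 0.004 and 12 to 13 N at 0.006.
- rod (a joint): The gauge's white rod, m out of the barrel's far end (+x of the gauge): 0 before the reading; the hidden pressure pushes it out 0.014 to 0.030 in about half a second and friction keeps it there. It is thin and light and slides back if pushed.
- rod_end: The white rod's visible part, 7 mm square, with an 11 mm cap; along x of the gauge. Its cap's outer face lies 131 mm from the chuck's axis with the rod in, 34 mm above the mouth.
- cradle: The gauge's cradle, a fixed block of pale wood 150 x 60 x 45 mm tall. Origin: on the bench under the socket's centre; x along the block, which spans x -30 to 120 mm and y -30 to 30 mm. At rest the gauge has the cradle's axes and its mouth lies 20 mm above this origin, in the socket; the barrel lies on the block's top.
- socket (a point): Centre of the cradle's socket at the block's top face, 45 mm above the bench; round hole 32 mm across and 32 mm deep.
- drum: The big inflatable sanding drum, fixed: a brown cylinder 90 mm across, upright on a round wooden foot 120 mm across. Origin: on the bench, on its axis. Its top plate lies 134 mm above the bench, with a dark nut (18 mm across, 10 mm tall) at the centre and the valve stem beside it, 27 mm from the axis along the drum's x.
- valve (a point): On the drum's top plate, on the valve stem's axis (134 mm above the bench). The upright brass stem, 8 mm across on an 11 mm black rubber foot, is set deeper or less deep in the drum: its tip stands 24 to 46 mm above this point, differently each time and not measured.
- glue: Bystander: small cream glue bottle with white cap, 42 mm across, 85 mm tall, upright. Origin: its underside's centre.
- sanding_block: Bystander: cork sanding block 70 x 42 x 27 mm. Origin: its underside's centre.
- comb: Bystander: dark wooden comb blank, about 95 x 52 x 8 mm, lying flat. Origin: its underside's centre.
- spare_drum: Bystander: small brown sanding drum, 42 mm across, 60 mm tall with a thin steel spindle on top; no valve. Origin: its underside's centre.
- screwdriver: Bystander: screwdriver with wooden handle, lying. Origin: its underside's centre.
- cup: Bystander: open steel cup, 72 mm across, 75 mm tall. Origin: its underside's centre.
Mind the look-alikes: they are no part of the job. Of the things shaped like the gauge, the steel one is meant. Leave any turquoise look-alike of the cradle alone.

How it is judged:
By the outcome, as a careful person would: the job done as asked, in the order asked, and still so for the second after the job is handed in, with the robot touching nothing.
It also fails if it takes over 72 s, if anything falls off the work surface, if the arm or the gripper's body presses on something with over 40 N, if the wrist force passes 120 N, or if a joint passes its speed limit or range.

ROBOT

A 7-joint arm with a two-finger parallel gripper is mounted at the origin on the work surface. World frame = base frame: x ahead of the robot, y to its left, z up, the work surface at z = 0. Lengths are in mm, angles in rad, forces in N, time in s.
With the tool pointing down it reaches from about 350 to 775 mm from the base axis. Payload 3.1 kg.
Tool frame: the origin (TCP) lies at the centre of the arm's flange, where the gripper is bolted on; the fingertips stand 173 mm ahead of it and the grasp point (between the pads) lies 155 mm ahead of it; z points along the fingers, y is the direction in which the jaws open and shut (so a half turn about z gives the same grasp; the last joint's range is limited). The gripper opens to 85 mm and grips with 20 to 120 N. Pads are 22 mm wide; open, the fingers measure 114 mm over their backs; the gripper's body (76 mm by 85 mm) begins 54 mm behind the grasp point. The pads swing forward as they close: fully open they stand 13 mm farther back than shut.
Start: joints at [1.204, 0.311, 0.014, 1.512, -0.004, 1.319, -0.027], TCP at [175.551, -521.243, 404.704] pointing down, gripper open.
Joint ranges: [-2.7, 2.7], [-0.3, 1.91], [-1.27, 1.3], [0.12, 2.57], [-1.44, 4.58], [0.2, 2.03], [-3.05, 3.05]. Speed limits (rad/s): [2.79, 2.79, 3.14, 3.14, 3.14, 3.14, 3.14].

INTERFACE

Orientations are given as a unit quaternion [w, x, y, z].
In Python, from station import bot, vision gives the robot as it stands.
- The arm moves only by the tool jog_arm, never from a script. Its arguments are lists of equal length, an entry for each row: "translation": the shift along the tool's x, y, z in mm, a list of three; "turn": the turn, a rotation vector about the tool's x, y, z in degrees, a list of three; "gripper": the closure in counts, from 0 (fully open) to 255 (shut). In form: {"translation": [[dx, dy, dz], ...], "turn": [[wx, wy, wz], ...], "gripper": [gripper, ...]}. A call has 1 to 20 rows; each row is the pose to reach, as a shift and turn from the pose commanded when the call began, along the tool's axes at that moment; what a row does not reach only later rows make up. A row lasts 1/12 s, in which the tool goes at most 41.7 mm and 7.16 degrees, less where a joint would pass 70% of its speed; a pose out of reach is approached as far as the arm can. A call with a gripper value outside its range is refused whole. The fingers move at their own pace and stop on an object; "squeeze" is the grip in N (left out, the last holds). Time passes only in rows, so rows that repeat a pose let the fingers close. It gives the time, the measured TCP pose, the force and the opening at its end, in the units of the state.
- bot.sense(): the state, without advancing time (a new reading comes with each control period).
- vision.grab_frame(name): name is "side" or "top"; returns a dict with "color" (420x560x3 uint8, red, green, blue), "depth" (420x560 float32, mm along the optical axis (not along the pixel's ray), 0 where there is no reading), "intrinsics" (3x3 intrinsics, pixels), "k1" (the pictures are not rectified: a ray, as slopes to the right and down, at radius r is drawn at 1 + k1 r^2 times it, then the intrinsics apply), "cam_to_world" (4x4, takes a point from camera to world coordinates). Camera axes: x right, y up, looking along -z (the intrinsics and any distortion apply to the point x, -y, -z); pixel columns grow to the right and rows downward; lengths in mm; the calibration is good to about 2 mm. A picture is of the moment at which its call begins.
- bot.close_job(): hands the job in, once; it reports no verdict.
The state is a dict: "time_s": time; "q": joint angles; "dq": joint speeds; "joint_efforts": joint torques, N m; "tcp_pos": TCP position; "tcp_rot": TCP orientation; "contact_force": force on the tool from outside, world axes, zero at the start; "moment": the same for the moment, N m; "grip_width": finger opening in mm.
Only numpy, scipy, OpenCV 4.12 (cv2) and the standard library are available. Lean on these libraries where they do the work, as an engineer would, in place of code of your own. Each camera call takes 0.05 s, during which the arm holds its last target. There are 200 camera calls.

## Working session

There is one attempt and no reset: what is moved stays moved. The work goes in short steps, Python scripts to look and compute and a tool call to move; the robot and the scene stay as the last step left them, time stands still between calls to the robot, and variables do not carry over. Pictures are saved under pics/ and viewed, about 8 in all and at most 12, crops included, and the job is handed in when it is done.

Besides the shell and the picture viewer there is one more tool, called after "Request:" as name(argument=value, ...) on one line, values as JSON. jog_arm: Moves the arm, as the interface text tells. Its arguments: {"type":"object","properties":{"translation":{"type":"array"},"turn":{"type":"array"},"gripper":{"type":"array"},"squeeze":{"type":"number"}},"required":["translation","turn","gripper"]}

```bash
mkdir -p pics; ls
cat > h.py <<'E'
import numpy as np, cv2
from station import bot, vision
def grab(n):
    f=vision.grab_frame(n); np.savez('%s.npz'%n,**f); return f
def load(n): return dict(np.load('%s.npz'%n))
def save(f,name,crop=None,s=1):
    c=f['color'][:,:,::-1]
    if crop: x0,y0,x1,y1=crop; c=c[y0:y1,x0:x1]
    cv2.imwrite('pics/'+name,cv2.resize(c,None,fx=s,fy=s,interpolation=cv2.INTER_CUBIC))
def ray(f,u,v):
    K=f['intrinsics'];k=float(f['k1'])
    p=np.array([(u-K[0,2])/K[0,0],(v-K[1,2])/K[1,1]]);q=p.copy()
    for _ in range(20): q=p/(1+k*(q@q))
    return np.array([q[0],-q[1],-1.])
def at_depth(f,u,v,d=None):
    if d is None: d=float(f['depth'][int(round(v)),int(round(u))])
    return (f['cam_to_world']@np.append(ray(f,u,v)*d,1))[:3]
def at_z(f,u,v,z):
    M=f['cam_to_world'];d=M[:3,:3]@ray(f,u,v);o=M[:3,3]
    return o+d*(z-o[2])/d[2]
def proj(f,P):
    c=np.linalg.inv(f['cam_to_world'])@np.append(P,1);q=np.array([c[0],-c[1]])/-c[2]
    q=q*(1+float(f['k1'])*(q@q));K=f['intrinsics'];return [K[0,0]*q[0]+K[0,2],K[1,1]*q[1]+K[1,2]]
E
python3 - <<'E'
from h import *
np.set_printoptions(precision=1,suppress=True)
a=grab('top');b=grab('side')
for f in(a,b): print(f['cam_to_world'],f['intrinsics'],f['k1'])
save(a,'top0.png',None,1.4);save(b,'side0.png',None,1.4)
s=bot.sense();print(s)
E
```

```text
pics
[[  -0.     1.    -0.2  277.1]
 [  -1.    -0.     0.    17.1]
 [   0.     0.2    1.  1670.6]
 [   0.     0.     0.     1. ]] [[509.7   0.  288.8]
 [  0.  509.7 206.6]
 [  0.    0.    1. ]] -0.07204153914277947
[[  -0.8    0.4   -0.4   -7. ]
 [  -0.6   -0.6    0.6  757.1]
 [   0.     0.7    0.7 1040.8]
 [   0.     0.     0.     1. ]] [[522.5   0.  285.1]
 [  0.  522.5 213.7]
 [  0.    0.    1. ]] 0.031240793213505855
{'time_s': 0.1, 'q': array([ 1.2,  0.3,  0. ,  1.5, -0. ,  1.3, -0. ]), 'dq': array([ 0., -0.,  0., -0., -0.,  0., -0.]), 'joint_efforts': array([  0. , -38.1,   0.1, -23.1,   0. ,   0. ,   0. ]), 'tcp_pos': array([ 175.4, -521. ,  403.7]), 'tcp_rot': array([-0. ,  1. ,  0.2, -0. ]), 'contact_force': array([-0.3, -0.6, -0.6]), 'moment': array([-0.1,  0. , -0. ]), 'grip_width': 85.24521428202377}
```

View pics/top0.png

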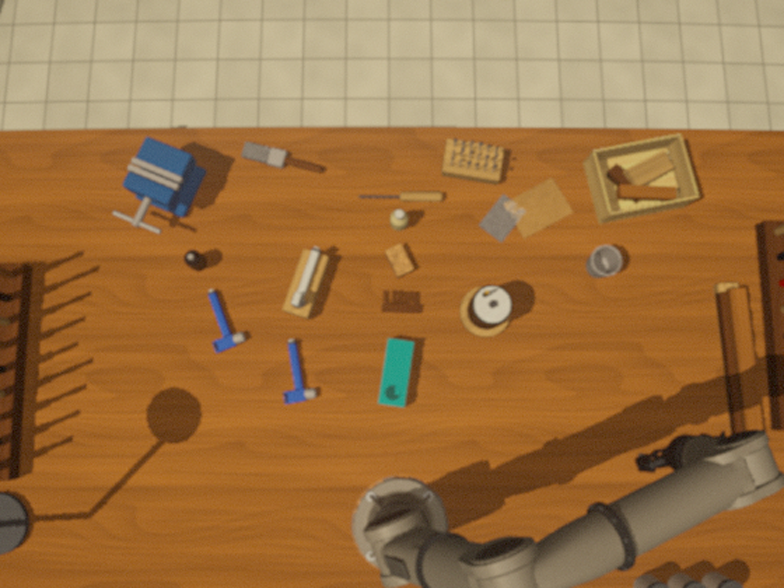

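View pics/side0.png

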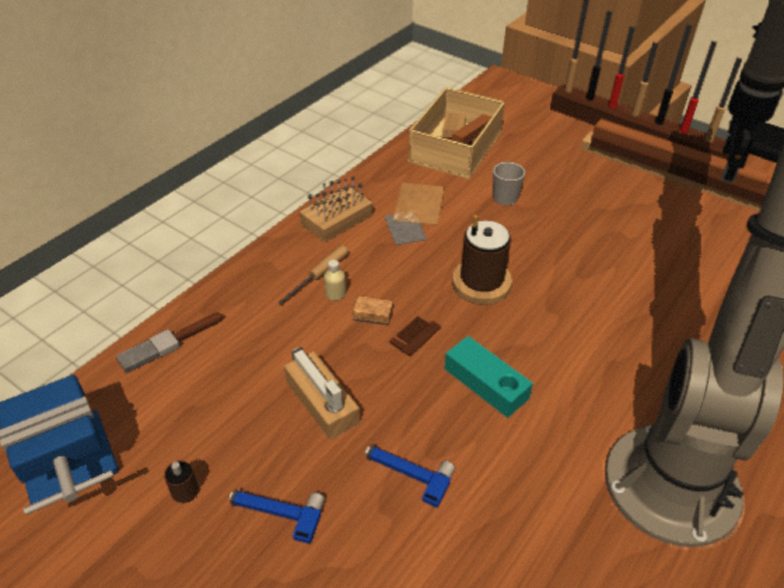

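The wanted gauge is the steel one on the pale wooden cradle: top (305,280), side (320,385). The look-alikes are two blue gauges at top (225,325) and (298,375), and a turquoise cradle at top (397,372). The drum is at top (490,305), and the nut and stem show on its plate. Next I take close crops of both.

Run:
```python
from h import *
a=load('top');b=load('side')
def c(f,x0,y0,w,h,s): return cv2.resize(f['color'][y0:y0+h,x0:x0+w,::-1],None,fx=s,fy=s,interpolation=cv2.INTER_CUBIC)
t=np.hstack([c(a,190,165,66,66,6),c(a,320,190,66,66,6)])
u=np.hstack([c(b,195,240,80,60,4.95),c(b,310,150,80,60,4.95)])
cv2.imwrite('pics/crops.png',np.vstack([t,u[:200+97]] if t.shape[1]==u.shape[1] else [t]));print(t.shape,u.shape)
```

```text
(396, 792, 3) (297, 792, 3)
```

View pics/crops.png

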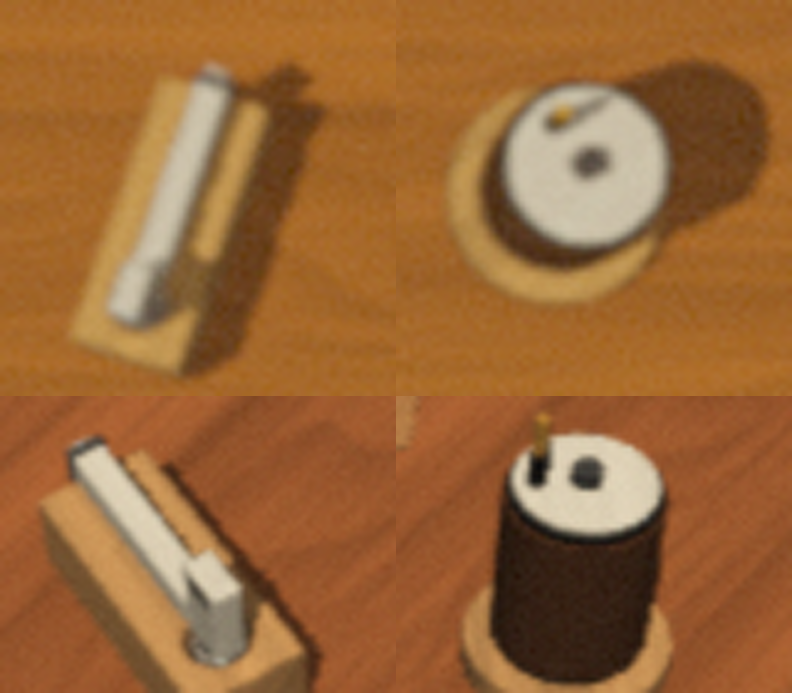

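Left: the head is at the block's near end and the barrel points away; the head top is near top crop (133,290) and side crop (214,577). Right: the brass stem is left of the dark nut, with its foot at side (538,478) and tip at (542,415).

Run:
```python
from h import *
np.set_printoptions(precision=1,suppress=True)
a=load('top');b=load('side')
T1=lambda x,y:((x+.5)/6-.5+190,(y+.5)/6-.5+165)
T2=lambda x,y:((x-396+.5)/6-.5+320,(y+.5)/6-.5+190)
S1=lambda x,y:((x+.5)/4.95-.5+195,(y-396+.5)/4.95-.5+240)
S2=lambda x,y:((x-396+.5)/4.95-.5+310,(y-396+.5)/4.95-.5+150)
def tri(p,q):
    A=[];B=[]
    for f,(u,v) in((a,p),(b,q)):
        d=f['cam_to_world'][:3,:3]@ray(f,u,v);d/=np.linalg.norm(d);P=np.eye(3)-np.outer(d,d);A.append(P);B.append(P@f['cam_to_world'][:3,3])
    A=np.vstack(A);B=np.hstack(B);x,r,*_=np.linalg.lstsq(A,B,rcond=None);return x,np.sqrt(r)
C=np.array([at_z(a,*T1(*p),45)[:2] for p in[(160,78),(270,102),(182,376),(68,338)]])
print('block',C,[np.linalg.norm(C[i]-C[i-3]) for i in range(4)])
d1=C[0]-C[3];d2=C[1]-C[2];print('yaw',np.degrees([np.arctan2(*d1[::-1]),np.arctan2(*d2[::-1])]))
dd=d1+d2;dd/=np.linalg.norm(dd);print('origin from block',C.mean(0)-45*dd)
print('head top top',at_z(a,*T1(135,285),92),'side',at_z(b,*S1(214,577),92),tri(T1(135,285),S1(214,577)))
print('barrel dir', at_z(a,*T1(212,78),63),at_z(a,*T1(155,245),63))
print('barrel side', at_z(b,*S1(90,450),63),at_z(b,*S1(190,590),63))
print('nut',tri(T2(591,162),S2(587,472)),at_z(b,*S2(587,480),134))
print('plate c',at_z(a,*T2(587,165),134),at_z(b,*S2(587,486),134))
print('stem foot side',at_z(b,*S2(537,482),134),'tip',tri(T2(553,120),S2(543,415)))
D=b['depth']
u,v=map(int,map(round,S2(587,472)))
for y in(510,500): 
  uu,vv=S2(587,y);print(at_depth(b,uu,vv))
print(at_depth(a,*T2(630,190)), at_depth(a,*T1(135,285)),at_depth(b,*S1(214,577)),at_depth(a,*T1(240,180)))
```

```text
block [[630.1 223.6]
 [616.6 163.7]
 [467.4 209.2]
 [488.1 270.6]] [np.float64(61.36640937820578), np.float64(156.0038173449327), np.float64(64.77294605296514), np.float64(149.63172799851637)]
yaw [-18.3 -16.9]
origin from block [507.7 230.4]
head top top [509.7 228.9  92. ] side [505.5 231.9  92. ] (array([509.6, 229.1,  86.2]), array([1.5]))
barrel dir [626.1 193.4  63. ] [535.5 222.5  63. ]
barrel side [620.6 193.1  63. ] [525.2 228.5  63. ]
nut (array([ 487.7, -202.9,  138.2]), array([0.2])) [ 486.6 -201.7  134. ]
plate c [ 486.6 -201.5  134. ] [ 484.  -197.5  134. ]
stem foot side [ 507.1 -183.9  134. ] tip (array([ 503. , -177.3,  186. ]), array([1.7]))
[ 474.9 -183.5  131.4]
[ 478.2 -188.5  133.3]
[ 474.  -223.5  131.6] [509.8 229.   91.1] [503.1 234.3  96.4] [577.  181.3  27. ]
```

```bash
cat >> h.py <<'E'
from scipy.spatial.transform import Rotation as R
def rot(s): return R.from_quat(np.roll(s['tcp_rot'],-1))
def down(yaw): # tool z down, tool y at world angle yaw (deg)
    y=np.array([np.cos(np.radians(yaw)),np.sin(np.radians(yaw)),0]);z=np.array([0,0,-1.]);return R.from_matrix(np.c_[np.cross(y,z),y,z])
def plan(p,yaw=None,pose=None):
    s=bot.sense();P,Q=(s['tcp_pos'],rot(s)) if pose is None else pose
    t=Q.inv().apply(np.array(p)-P);w=np.zeros(3) if yaw is None else (Q.inv()*down(yaw)).as_rotvec(degrees=True)
    print('shift',t.round(1),'turn',w.round(2))
def yaws(s): m=rot(s).as_matrix();return np.degrees(np.arctan2(m[1,1],m[0,1])),m[:,2]
E
python3 - <<'E'
from h import *
s=bot.sense();print(yaws(s),s['tcp_rot'])
plan((440,-60,404.7),72.2);plan((440,-60,404.7),72.2-180)
plan((508,230,330),72.2);plan((508,230,330),72.2-180)
E
```

```text
(np.float64(-71.38734582108643), array([-7.59630056e-04,  1.98989201e-03, -9.99997732e-01])) [-1.04327194e-03  9.86837298e-01  1.61712750e-01 -2.13920424e-04]
shift [ 3.978e+02 -3.524e+02 -3.000e-01] turn [-6.0000e-02 -1.5000e-01 -1.4359e+02]
shift [ 3.978e+02 -3.524e+02 -3.000e-01] turn [-0.12  0.04 36.41]
shift [ 554.9 -605.4   75. ] turn [-6.0000e-02 -1.5000e-01 -1.4359e+02]
shift [ 554.9 -605.4   75. ] turn [-0.12  0.04 36.41]
```

Request:
jog_arm(translation=[[398, -352, 0], [398, -352, 0], [398, -352, 0], [398, -352, 0], [398, -352, 0], [398, -352, 0], [398, -352, 0], [398, -352, 0], [398, -352, 0], [398, -352, 0], [398, -352, 0], [398, -352, 0], [398, -352, 0], [555, -605, 40], [555, -605, 40], [555, -605, 40], [555, -605, 40], [555, -605, 40], [555, -605, 40], [555, -605, 40]], turn=[[0, 0, -7], [0, 0, -14], [0, 0, -21], [0, 0, -28], [0, 0, -35], [0, 0, -42], [0, 0, -49], [0, 0, -56], [0, 0, -63], [0, 0, -70], [0, 0, -77], [0, 0, -84], [0, 0, -91], [0, 0, -98], [0, 0, -105], [0, 0, -112], [0, 0, -119], [0, 0, -126], [0, 0, -133], [0, 0, -140]], gripper=[0, 0, 0, 0, 0, 0, 0, 0, 0, 0, 0, 0, 0, 0, 0, 0, 0, 0, 0, 0])

```text
time_s: 1.77
tcp_pos: [506.6, 222.3, 365.1]
tcp_rot: [-0.0, 0.183, 0.983, -0.0]
contact_force: [0.4, -0.4, 0.4]
grip_width: 85.0
```

Run:
```python
from h import *
s=bot.sense();print(yaws(s),s['q'].round(2),s['time_s'])
b=grab('side');save(b,'side1.png',(150,150,350,320),4)
plan((506,231,300),72.2)
plan((506,231,233),72.2)
```

```text
(np.float64(68.91511249114716), array([-5.66349019e-04, -7.58431061e-04, -9.99999552e-01])) [ 0.13  0.46 -0.82  1.54  0.34  1.29  0.47] 1.7667
shift [-1.4 -1.  63.6] turn [ 0.59 -0.37 -2.37]
shift [ -1.8  -1.7 130.6] turn [ 0.59 -0.37 -2.37]
```

View pics/side1.png

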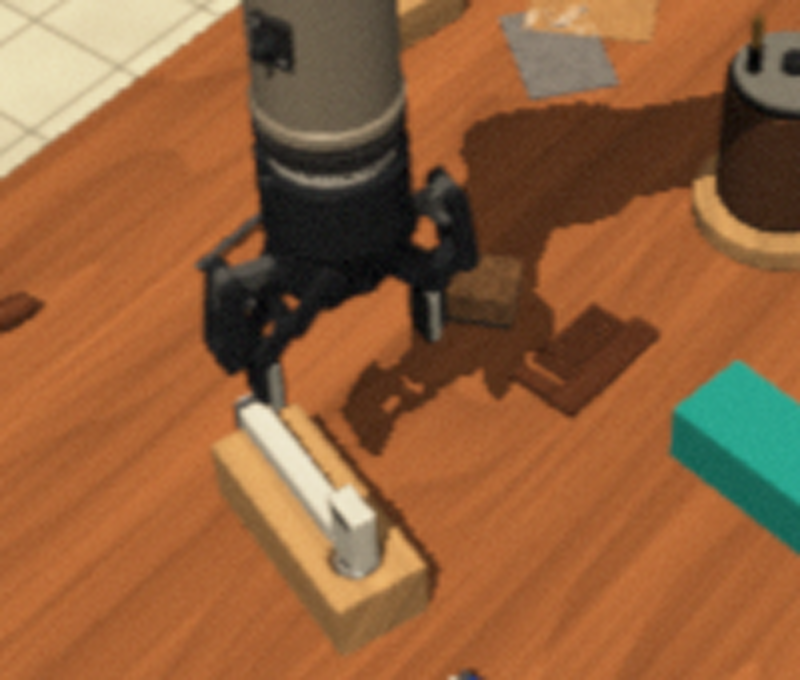

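The open gripper hovers above; the head is at (350,500) in the crop, with nothing near its sides. I align and go to just above the head.

Request:
jog_arm(translation=[[-1.6, -1.4, 30], [-1.6, -1.4, 60], [-1.6, -1.4, 85], [-1.6, -1.4, 100], [-1.6, -1.4, 100], [-1.6, -1.4, 100]], turn=[[0, 0, -2.4], [0, 0, -2.4], [0, 0, -2.4], [0, 0, -2.4], [0, 0, -2.4], [0, 0, -2.4]], gripper=[0, 0, 0, 0, 0, 0])

```text
time_s: 2.32
tcp_pos: [507.1, 218.4, 265.0]
tcp_rot: [-0.001, 0.165, 0.986, -0.001]
contact_force: [1.3, 0.0, 0.1]
grip_width: 85.6
```

Run:
```python
from h import *
b=grab('side');s=bot.sense();print(s['tcp_pos'].round(1),yaws(s),s['q'].round(2))
c=s['tcp_pos'];y=rot(s).as_matrix()[:,1]
for z in(92,): print('proj head top under TCP at z92',proj(b,[c[0],c[1],92]))
save(b,'side2.png',(185,190,285,310),5)
plan((506,231,233),72.2)
```

```text
[507.6 218.9 266.4] (np.float64(70.9907732357164), array([ 4.00634229e-04,  4.65072289e-04, -9.99999812e-01])) [ 0.11  0.55 -0.78  1.68  0.43  1.09  0.45]
proj head top under TCP at z92 [np.float64(240.81183930831287), np.float64(272.10922734663285)]
shift [ 5.5 10.9 33.4] turn [ 0.03  0.01 -1.21]
```

View pics/side2.png

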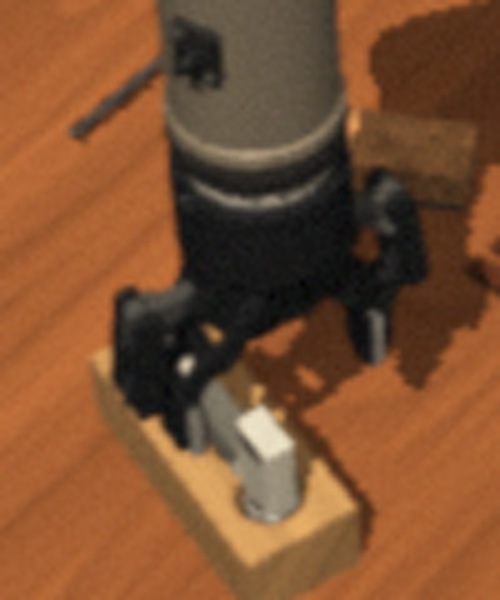

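The left finger hangs in front of the barrel and the head (265,435) lies off-centre, because the last reading was taken before the arm settled. I correct sideways at this height and let it settle.

Request:
jog_arm(translation=[[5.5, 11, 0], [5.5, 11, 0], [5.5, 11, 0], [5.5, 11, 0], [5.5, 11, 0], [5.5, 11, 0]], turn=[[0, 0, -1.2], [0, 0, -1.2], [0, 0, -1.2], [0, 0, -1.2], [0, 0, -1.2], [0, 0, -1.2]], gripper=[0, 0, 0, 0, 0, 0])

```text
time_s: 2.87
tcp_pos: [505.9, 230.9, 266.0]
tcp_rot: [0.0, 0.155, 0.988, -0.0]
contact_force: [-0.4, -0.1, 0.3]
grip_width: 85.1
```

Run:
```python
from h import *
b=grab('side');s=bot.sense();print(s['tcp_pos'].round(1),yaws(s),abs(s['dq']).max())
c=s['tcp_pos']
print('proj under TCP at z92',proj(b,[c[0],c[1],92]), 'measured head', (265+.5)/5-.5+185,(435+.5)/5-.5+190)
plan((506,231,233),72.2)
```

```text
[505.9 230.8 266. ] (np.float64(72.18401902991296), array([ 2.43901469e-04, -2.95462554e-04, -9.99999927e-01])) 0.003488250547218516
proj under TCP at z92 [np.float64(238.0001888268938), np.float64(275.7799798987188)] measured head 237.6 276.6
shift [-0.   0.2 33. ] turn [-0.01  0.02 -0.02]
```

Request:
jog_arm(translation=[[0, 0, 12], [0, 0, 24], [0, 0, 33], [0, 0, 33], [0, 0, 33], [0, 0, 33], [0, 0, 33], [0, 0, 33], [0, 0, 33], [0, 0, 33], [0, 0, 33], [0, 0, 33], [0, 0, 33], [0, 0, 33], [0, 0, 33], [0, 0, 33], [0, 0, 33], [0, 0, 33]], turn=[[0, 0, 0], [0, 0, 0], [0, 0, 0], [0, 0, 0], [0, 0, 0], [0, 0, 0], [0, 0, 0], [0, 0, 0], [0, 0, 0], [0, 0, 0], [0, 0, 0], [0, 0, 0], [0, 0, 0], [0, 0, 0], [0, 0, 0], [0, 0, 0], [0, 0, 0], [0, 0, 0]], gripper=[0, 0, 0, 0, 200, 200, 255, 255, 255, 255, 255, 255, 255, 255, 255, 255, 255, 255], squeeze=60)

```text
time_s: 4.42
tcp_pos: [505.9, 231.1, 233.3]
tcp_rot: [0.0, 0.155, 0.988, -0.0]
contact_force: [-1.0, -1.8, 5.6]
grip_width: 15.3
```

Run:
```python
from h import *
b=grab('side');s=bot.sense();print(s['tcp_pos'].round(1),yaws(s),s['grip_width'],s['contact_force'],s['moment'])
save(b,'side3.png',(185,200,285,310),5)
```

```text
[505.9 231.1 233.3] (np.float64(72.20697009491286), array([ 5.52314431e-04, -2.99468519e-04, -9.99999803e-01])) 15.141907363719106 [-1.48206128 -0.7238218   5.48224542] [-0.359988    0.19895396  0.00244278]
```

View pics/side3.png

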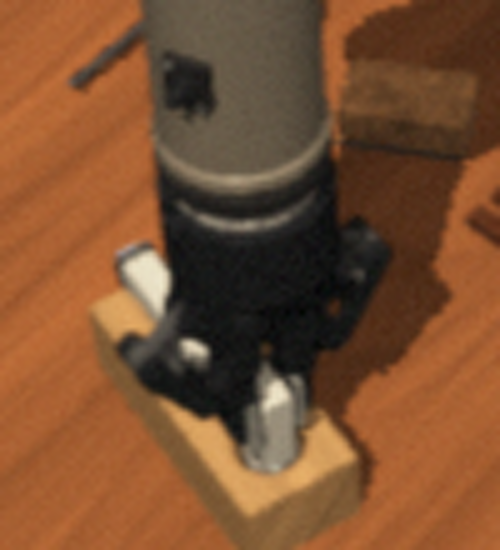

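Grip holds at 15.2 mm with the pads across the head. Now a straight lift.

Request:
jog_arm(translation=[[0, 0, -5], [0, 0, -12], [0, 0, -24], [0, 0, -40], [0, 0, -60], [0, 0, -85], [0, 0, -115], [0, 0, -145], [0, 0, -170], [0, 0, -190], [0, 0, -190], [0, 0, -190], [0, 0, -190], [0, 0, -190], [0, 0, -190]], turn=[[0, 0, 0], [0, 0, 0], [0, 0, 0], [0, 0, 0], [0, 0, 0], [0, 0, 0], [0, 0, 0], [0, 0, 0], [0, 0, 0], [0, 0, 0], [0, 0, 0], [0, 0, 0], [0, 0, 0], [0, 0, 0], [0, 0, 0]], gripper=[255, 255, 255, 255, 255, 255, 255, 255, 255, 255, 255, 255, 255, 255, 255])

```text
time_s: 5.72
tcp_pos: [505.5, 230.7, 421.1]
tcp_rot: [-0.001, 0.155, 0.988, -0.001]
contact_force: [0.0, 0.7, -2.3]
grip_width: 15.3
```

Run:
```python
from h import *
s=bot.sense();print(s['tcp_pos'].round(1),yaws(s),s['grip_width'],s['contact_force'],s['moment'],s['q'].round(2))
plan((505,-181,423),72.2)
```

```text
[505.5 230.7 421.1] (np.float64(72.22135898604881), array([-0.00314038, -0.00147957, -0.99999397])) 15.255571664475006 [ 0.01488348  0.65126196 -2.34186255] [ 0.06680644  0.14105967 -0.02481204] [ 0.13  0.43 -0.85  1.44  0.32  1.42  0.54]
shift [-125.2 -392.2   -1.3] turn [-0.14 -0.15  0.02]
```

Request:
jog_arm(translation=[[-4, -12, 0], [-12, -38, 0], [-22, -70, 0], [-33, -104, 0], [-44, -138, 0], [-55, -172, 0], [-66, -207, 0], [-77, -241, 0], [-88, -276, 0], [-99, -310, 0], [-110, -345, 0], [-118, -370, 0], [-123, -385, 0], [-125, -392, 0], [-125, -392, 0], [-125, -392, 0], [-125, -392, 0], [-125, -392, 0], [-125, -392, 0]], turn=[[0, 0, 0], [0, 0, 0], [0, 0, 0], [0, 0, 0], [0, 0, 0], [0, 0, 0], [0, 0, 0], [0, 0, 0], [0, 0, 0], [0, 0, 0], [0, 0, 0], [0, 0, 0], [0, 0, 0], [0, 0, 0], [0, 0, 0], [0, 0, 0], [0, 0, 0], [0, 0, 0], [0, 0, 0]], gripper=[255, 255, 255, 255, 255, 255, 255, 255, 255, 255, 255, 255, 255, 255, 255, 255, 255, 255, 255])

```text
time_s: 7.3
tcp_pos: [505.3, -178.5, 423.1]
tcp_rot: [0.0, 0.153, 0.988, 0.0]
contact_force: [0.6, 1.1, -2.1]
grip_width: 15.2
```

Run:
```python
from h import *
b=grab('side');s=bot.sense();print(s['tcp_pos'].round(1),yaws(s),s['grip_width'],s['contact_force'],s['moment'],s['q'].round(2))
save(b,'side4.png',(300,110,400,210),6)
```

```text
[ 505.3 -178.9  423.1] (np.float64(72.35721037077217), array([ 2.61120266e-04,  4.80614378e-07, -9.99999966e-01])) 15.39061679541013 [ 0.15081349 -0.02855255 -1.37274358] [-0.02639836  0.09260521 -0.01421198] [ 0.85  0.36 -0.73  1.5   0.24  1.38  1.37]
```

View pics/side4.png

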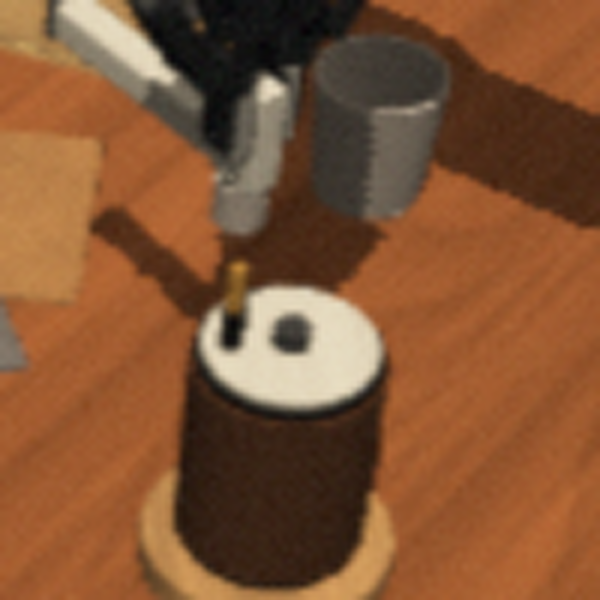

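The chuck's mouth (front edge about (240,236)) hangs just above and behind the brass stem tip (239,263); the foot is at (231,345) and the nut at (292,333).

Run:
```python
from h import *
np.set_printoptions(precision=1,suppress=True)
b=load('side');c=b['color']
S=lambda x,y:((x+.5)/6-.5+300,(y+.5)/6-.5+110)
print('mouth front edge expected px', [ (np.array(proj(b,p))-[300,110])*6+2.5 for p in([506.5,-179.3,209.8],[506.5-5.7,-179.3+10.5,209.8])])
print('mouth c',at_z(b,*S(240,218),209.8))
foot=at_z(b,*S(231,344),134);print('foot',foot)
for z in(134+24,134+35,134+46): print(z,(np.array(proj(b,[foot[0],foot[1],z]))-[300,110])*6+2.5)
# plate by white mask
m=((c.min(2)>150)).astype(np.uint8)[155:185,330:368]
n,l,st,ce=cv2.connectedComponentsWithStats(m);i=1+st[1:,4].argmax()
cn=max(cv2.findContours((l==i).astype(np.uint8),0,1)[0],key=len);h=cv2.convexHull(cn);e=cv2.fitEllipse(h);print('plate ellipse',e)
pc=at_z(b,330+e[0][0],155+e[0][1],134);print('plate c',pc,np.linalg.norm(pc-foot), np.degrees(np.arctan2(*(foot-pc)[1::-1])))
print('cup/nut base',at_z(b,*S(292,335),139))
```

```text
mouth front edge expected px [array([241.5, 214.4]), array([239.4, 231.9])]
mouth c [ 505.7 -176.9  209.8]
foot [ 507.2 -184.1  134. ]
158 [235.7 302.2]
169 [237.8 282.7]
180 [240.  262.9]
plate ellipse ((18.204601287841797, 12.285451889038086), (18.856910705566406, 28.65365982055664), 95.262451171875)
plate c [ 485.  -199.2  134. ] 26.879944348987074 34.345613342755996
cup/nut base [ 486.2 -200.5  139. ]
```

Run:
```python
from h import *
np.set_printoptions(precision=1,suppress=True)
b=load('side');a=load('top')
S=lambda x,y:((x+.5)/6-.5+300,(y+.5)/6-.5+110)
v=b['cam_to_world'][:3,3]-[506,-180,180];h=v[:2]/np.hypot(*v[:2]);print('toward cam',h)
for n,x,y,r in(('chuck',240,206,12),('chuck',240,215,12),('chuck',240,224,12),('stem',238,272,4),('stem',237,283,4),('stem',236,295,4),('foot',232,330,5.5)):
    u,w=S(x,y);p=at_depth(b,u,w);print(n,round(u),round(w),p,'axis',p[:2]-h*r)
    
print(b['depth'][140:172,337:343].round(0))
T2=lambda x,y:((x-396+.5)/6-.5+320,(y+.5)/6-.5+190)
print('top tip',at_z(a,*T2(568,108),180),'foot',at_z(a,*T2(548,124),137), 'blob mid', at_z(a,*T2(558,117),170))
e=[(np.array(proj(a,[508,-185,z])) -[320,190])*6+2.5+[396,0] for z in(134,158,180)];print(e)
```

```text
toward cam [-0.5  0.9]
chuck 340 144 [ 501.6 -168.2  223.5] axis [ 507.3 -178.8]
chuck 340 145 [ 502.1 -170.1  217.3] axis [ 507.9 -180.6]
chuck 340 147 [ 500.7 -168.4  214.2] axis [ 506.5 -179. ]
stem 339 155 [ 507.1 -182.9  175.8] axis [ 509.  -186.4]
stem 339 157 [ 507.6 -184.1  168.6] axis [ 509.5 -187.6]
stem 339 159 [ 507.8 -184.8  161.3] axis [ 509.7 -188.3]
foot 338 165 [ 507.6 -184.4  141.7] axis [ 510.3 -189.2]
[[1317. 1317. 1313. 1302. 1307. 1306.]
 [1314. 1312. 1313. 1307. 1310. 1304.]
 [1315. 1313. 1308. 1313. 1318. 1310.]
 [1321. 1315. 1316. 1314. 1311. 1314.]
 [1321. 1318. 1313. 1316. 1315. 1318.]
 [1322. 1321. 1324. 1322. 1318. 1320.]
 [1326. 1323. 1319. 1323. 1320.    0.]
 [1324. 1326. 1326. 1323. 1325. 1325.]
 [1662. 1326. 1325. 1327. 1328. 1323.]
 [1660. 1657. 1653. 1650. 1666. 1655.]
 [1649. 1662. 1651. 1650. 1659. 1663.]
 [1652. 1654. 1655. 1663. 1648. 1659.]
 [1643. 1656. 1647. 1647. 1654. 1646.]
 [1641. 1644. 1654. 1642. 1650. 1643.]
 [1641. 1639. 1358. 1360. 1358. 1640.]
 [1643. 1640. 1361. 1360. 1360. 1640.]
 [1633. 1366. 1362. 1363. 1646. 1639.]
 [1631. 1361. 1367. 1365. 1370. 1629.]
 [1630. 1365. 1367. 1365. 1626. 1424.]
 [1626. 1369. 1373. 1369. 1419. 1414.]
 [1418. 1379. 1371. 1376. 1412. 1412.]
 [1378. 1374. 1372. 1373. 1417. 1410.]
 [1372. 1378. 1377. 1372. 1408. 1409.]
 [1379. 1380. 1376. 1377. 1406. 1404.]
 [1382. 1380. 1387. 1379. 1406. 1397.]
 [1386. 1387. 1377. 1378. 1396. 1394.]
 [1390. 1390. 1382. 1384. 1397. 1397.]
 [1386. 1386. 1387. 1394. 1391. 1397.]
 [1389. 1390. 1391. 1387. 1388. 1390.]
 [1387. 1387. 1385. 1389. 1384. 1386.]
 [1385. 1382. 1386. 1385. 1378. 1376.]
 [1380. 1380. 1385. 1386. 1384. 1384.]]
top tip [ 508.8 -186.2  180. ] foot [ 507.3 -181.6  137. ] blob mid [ 505.8 -182.4  170. ]
[array([553.8, 123.5]), array([559.9, 116.4]), array([565.6, 109.6])]
```

Run:
```python
from h import *
plan((507.3,-186.6,401),72.2)
```

```text
shift [-4.3 -6.7 22.1] turn [0.   0.01 0.16]
```

Request:
jog_arm(translation=[[-2, -3.5, 4], [-4.3, -6.7, 10], [-4.3, -6.7, 16], [-4.3, -6.7, 22], [-4.3, -6.7, 22], [-4.3, -6.7, 22], [-4.3, -6.7, 22], [-4.3, -6.7, 22]], turn=[[0, 0, 0], [0, 0, 0], [0, 0, 0], [0, 0, 0], [0, 0, 0], [0, 0, 0], [0, 0, 0], [0, 0, 0]], gripper=[255, 255, 255, 255, 255, 255, 255, 255])

```text
time_s: 8.02
tcp_pos: [507.3, -187.9, 401.2]
tcp_rot: [0.0, 0.154, 0.988, -0.0]
contact_force: [-0.0, 0.8, -1.7]
grip_width: 15.1
```

Run:
```python
from h import *
np.set_printoptions(precision=1,suppress=True)
b=grab('side');s=bot.sense();print(s['tcp_pos'].round(1),yaws(s),s['grip_width'],s['contact_force'],s['moment'])
save(b,'side5.png',(315,125,375,175),12)
P=s['tcp_pos'];print('expected mouth px', (np.array(proj(b,[P[0]+1.5,P[1]-.5,P[2]-213.3]))-[315,125])*12+5.5)
v=b['cam_to_world'][:3,3]-[506,-180,180];h=v[:2]/np.hypot(*v[:2])
# depth points in camera cols 333-345
for v in range(140,170):
    r=[]
    for u in range(334,346):
        if 0<b['depth'][v,u]<1400: r.append(at_depth(b,u,v))
    if r: r=np.array(r);print(v,len(r),'cols',[u for u in range(334,346) if 0<b['depth'][v,u]<1400][::len(r)-1 or 1],np.median(r,0))
```

```text
[ 507.3 -187.9  401.2] (np.float64(72.22658510780293), array([ 0., -0., -1.])) 15.136904409263897 [ 0.6 -0.5 -1.9] [0.  0.1 0. ]
expected mouth px [308.6 304.7]
140 11 cols [335, 345] [ 502.1 -178.3  231.1]
141 10 cols [336, 345] [ 502.1 -176.7  227.8]
142 10 cols [336, 345] [ 504.7 -179.5  222.3]
143 9 cols [337, 345] [ 502.3 -180.8  219.8]
144 9 cols [337, 345] [ 501.6 -179.9  217.7]
145 9 cols [337, 345] [ 502.  -179.6  211.6]
146 10 cols [336, 345] [ 503.6 -177.2  207.7]
147 10 cols [336, 345] [ 504.2 -179.5  204.2]
148 9 cols [336, 344] [ 504.1 -178.3  203.4]
149 9 cols [336, 344] [ 504.7 -178.5  199.2]
150 9 cols [336, 344] [ 504.3 -179.2  195.8]
151 9 cols [336, 344] [ 501.7 -177.6  192.5]
152 7 cols [337, 343] [ 502. -178.  190.]
153 1 cols [341] [ 499.2 -176.7  190. ]
154 3 cols [339, 341] [ 505.6 -184.6  177.4]
155 3 cols [339, 341] [ 503.4 -182.2  175.8]
156 3 cols [338, 340] [ 507.7 -180.9  172.4]
157 4 cols [338, 341] [ 505.4 -182.   169.6]
158 3 cols [338, 340] [ 505.3 -180.2  167.3]
159 3 cols [338, 340] [ 506.7 -183.4  162.5]
160 3 cols [338, 340] [ 505.2 -181.1  160.8]
161 4 cols [337, 340] [ 506.  -181.6  157.4]
162 4 cols [337, 340] [ 507.  -182.9  151.8]
163 5 cols [337, 344] [ 502.8 -181.4  149.5]
164 4 cols [337, 340] [ 505.2 -180.9  147.3]
165 8 cols [334, 344] [ 504.5 -183.6  139. ]
166 12 cols [334, 345] [ 502.6 -185.8  134.9]
167 12 cols [334, 345] [ 501.5 -182.1  135.6]
168 12 cols [334, 345] [ 502.4 -183.9  133.2]
169 12 cols [334, 345] [ 499.4 -178.7  134.5]
```

View pics/side5.png

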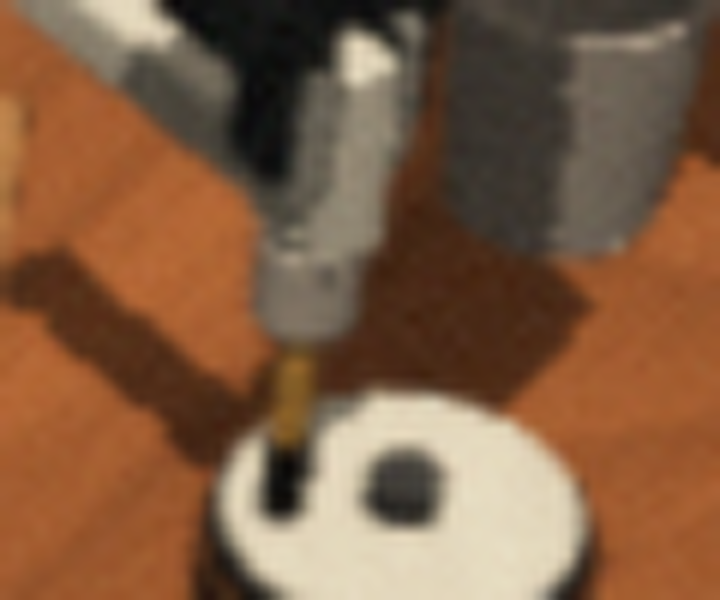

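Seen from the side, the chuck (centre column 307) sits about 1 mm right of the stem's line (about 301), and depth puts it 2–3 mm beyond the stem. I correct by about (0,+2.5) and descend slowly, watching the force.

Run:
```python
from h import *
plan((507.3,-185.4,401.2),72.2)
plan((507.3,-185.4,386),72.2)
```

```text
shift [0.7 2.4 0. ] turn [0.   0.05 0.03]
shift [ 0.7  2.4 15.2] turn [0.   0.05 0.03]
```

Request:
jog_arm(translation=[[0.7, 2.4, 0], [0.7, 2.4, 0], [0.7, 2.4, 0], [0.7, 2.4, 2], [0.7, 2.4, 4], [0.7, 2.4, 6], [0.7, 2.4, 7], [0.7, 2.4, 8], [0.7, 2.4, 9], [0.7, 2.4, 10], [0.7, 2.4, 11], [0.7, 2.4, 12], [0.7, 2.4, 12], [0.7, 2.4, 12]], turn=[[0, 0, 0], [0, 0, 0], [0, 0, 0], [0, 0, 0], [0, 0, 0], [0, 0, 0], [0, 0, 0], [0, 0, 0], [0, 0, 0], [0, 0, 0], [0, 0, 0], [0, 0, 0], [0, 0, 0], [0, 0, 0]], gripper=[255, 255, 255, 255, 255, 255, 255, 255, 255, 255, 255, 255, 255, 255])

```text
time_s: 9.23
tcp_pos: [507.2, -185.6, 388.8]
tcp_rot: [-0.0, 0.155, 0.988, -0.0]
contact_force: [0.8, -0.4, -2.4]
grip_width: 15.1
```

Run:
```python
from h import *
np.set_printoptions(precision=2,suppress=True)
for i in range(3):
    b=grab('side');s=bot.sense();print(s['tcp_pos'].round(1),s['contact_force'],s['moment'])
```

```text
[ 507.2 -185.5  388.9] [-0.49  0.52 -2.06] [0.1  0.1  0.01]
[ 507.2 -185.5  388.9] [ 0.06 -1.02 -1.76] [ 0.02  0.08 -0.01]
[ 507.2 -185.5  388.9] [-0.38 -0.35 -2.48] [ 0.04  0.07 -0.01]
```

Request:
jog_arm(translation=[[0, 0, 0.7], [0, 0, 1.4], [0, 0, 2.1], [0, 0, 2.8], [0, 0, 3.5], [0, 0, 4.2], [0, 0, 5], [0, 0, 5], [0, 0, 5]], turn=[[0, 0, 0], [0, 0, 0], [0, 0, 0], [0, 0, 0], [0, 0, 0], [0, 0, 0], [0, 0, 0], [0, 0, 0], [0, 0, 0]], gripper=[255, 255, 255, 255, 255, 255, 255, 255, 255])

```text
time_s: 10.13
tcp_pos: [507.2, -185.6, 383.8]
tcp_rot: [-0.0, 0.155, 0.988, -0.0]
contact_force: [0.0, -0.5, -2.9]
grip_width: 15.1
```

Run:
```python
from h import *
np.set_printoptions(precision=2,suppress=True)
for i in range(3):
    b=grab('side');s=bot.sense();print(s['tcp_pos'].round(1),s['contact_force'],s['moment'])
save(b,'side6.png',(315,125,375,175),12)
```

```text
[ 507.2 -185.5  383.8] [ 0.05  1.03 -2.74] [ 0.    0.07 -0.1 ]
[ 507.2 -185.5  383.9] [ 0.38  0.5  -2.58] [ 0.04  0.1  -0.03]
[ 507.2 -185.5  383.9] [-0.18 -0.29 -2.48] [0.03 0.11 0.03]
```

View pics/side6.png

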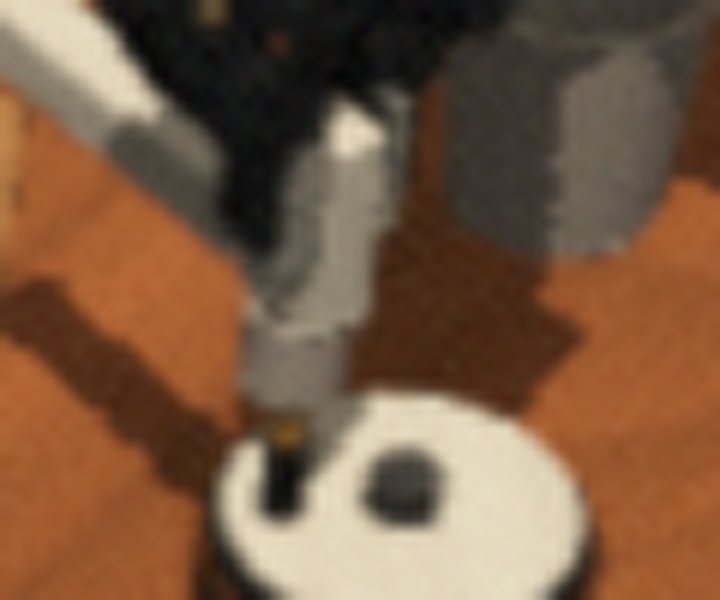

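The chuck (columns 243–350) is centred over the stem (288 at row 430, leaning to about 293), the tip is inside the bore, and no force has appeared.

Request:
jog_arm(translation=[[0, 0, 0.6], [0, 0, 1.2], [0, 0, 1.8], [0, 0, 2.4], [0, 0, 3], [0, 0, 3.6], [0, 0, 4.2], [0, 0, 4.8], [0, 0, 5.4], [0, 0, 5.4]], turn=[[0, 0, 0], [0, 0, 0], [0, 0, 0], [0, 0, 0], [0, 0, 0], [0, 0, 0], [0, 0, 0], [0, 0, 0], [0, 0, 0], [0, 0, 0]], gripper=[255, 255, 255, 255, 255, 255, 255, 255, 255, 255])

```text
time_s: 11.12
tcp_pos: [507.1, -185.5, 378.3]
tcp_rot: [-0.0, 0.155, 0.988, -0.0]
contact_force: [-0.7, 0.1, -2.8]
grip_width: 15.1
```

Request:
jog_arm(translation=[[0, 0, 0.5], [0, 0, 1], [0, 0, 1.5], [0, 0, 2], [0, 0, 2.5], [0, 0, 3], [0, 0, 3], [0, 0, 3]], turn=[[0, 0, 0], [0, 0, 0], [0, 0, 0], [0, 0, 0], [0, 0, 0], [0, 0, 0], [0, 0, 0], [0, 0, 0]], gripper=[255, 255, 255, 255, 255, 255, 255, 255])

```text
time_s: 11.78
tcp_pos: [507.2, -185.5, 376.2]
tcp_rot: [0.0, 0.155, 0.988, -0.0]
contact_force: [-2.5, 0.2, 5.2]
grip_width: 15.6
```

Request:
jog_arm(translation=[[0, 0, 0.5], [0, 0, 1], [0, 0, 1.5], [0, 0, 2], [0, 0, 2], [0, 0, 2]], turn=[[0, 0, 0], [0, 0, 0], [0, 0, 0], [0, 0, 0], [0, 0, 0], [0, 0, 0]], gripper=[255, 255, 255, 255, 255, 255])

```text
time_s: 12.28
tcp_pos: [507.3, -185.5, 374.1]
tcp_rot: [0.0, 0.155, 0.988, -0.0]
contact_force: [-1.7, 0.4, 5.9]
grip_width: 15.1
```

Run:
```python
from h import *
np.set_printoptions(precision=2,suppress=True)
s=bot.sense();print(s['tcp_pos'].round(2),s['contact_force'],s['moment'],yaws(s))
```

```text
[ 507.26 -185.5   374.06] [-1.67  0.38  5.86] [0.09 0.67 0.01] (np.float64(72.21254194496794), array([ 0., -0., -1.]))
```

Request:
jog_arm(translation=[[0, 0, 0.4], [0, 0, 0.8], [0, 0, 1.2], [0, 0, 1.6], [0, 0, 1.6], [0, 0, 1.6]], turn=[[0, 0, 0], [0, 0, 0], [0, 0, 0], [0, 0, 0], [0, 0, 0], [0, 0, 0]], gripper=[255, 255, 255, 255, 255, 255])

```text
time_s: 12.78
tcp_pos: [507.3, -185.5, 372.8]
tcp_rot: [0.0, 0.155, 0.988, -0.0]
contact_force: [-2.7, 0.3, 7.9]
grip_width: 15.1
```

Run:
```python
from h import *
np.set_printoptions(precision=2,suppress=True)
b=grab('side');s=bot.sense();print(s['tcp_pos'].round(2),s['contact_force'],s['moment'],s['grip_width'])
save(b,'side7.png',(285,95,385,170),8)
```

```text
[ 507.24 -185.47  372.84] [-2.52  0.43  7.96] [0.08 0.78 0.  ] 15.066326553306036
```

View pics/side7.png

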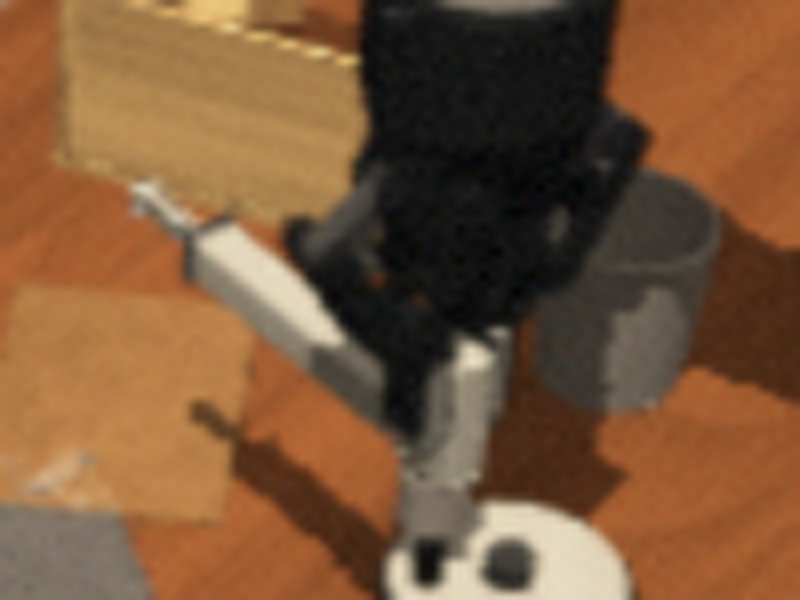

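The rod is out, from the barrel's far end (190,250) to its cap (145,195). Net push is about 10 N, so I press on toward 15 N in small steps.

Request:
jog_arm(translation=[[0.2, 0, 0.3], [0.3, 0, 0.6], [0.3, 0, 0.9], [0.3, 0, 0.9]], turn=[[0, 0, 0], [0, 0, 0], [0, 0, 0], [0, 0, 0]], gripper=[255, 255, 255, 255])

```text
time_s: 13.17
tcp_pos: [507.1, -185.4, 372.2]
tcp_rot: [0.001, 0.155, 0.988, -0.0]
contact_force: [-2.7, -0.0, 7.9]
grip_width: 15.3
```

Request:
jog_arm(translation=[[0.2, 0, 0.4], [0.3, 0, 0.7], [0.3, 0, 1], [0.3, 0, 1]], turn=[[0, 0, 0], [0, 0, 0], [0, 0, 0], [0, 0, 0]], gripper=[255, 255, 255, 255])

```text
time_s: 13.5
tcp_pos: [507.0, -185.3, 371.5]
tcp_rot: [0.001, 0.155, 0.988, -0.0]
contact_force: [-2.4, 0.2, 9.4]
grip_width: 14.9
```

Run:
```python
from h import *
np.set_printoptions(precision=2,suppress=True)
for i in range(3):
    b=grab('side');s=bot.sense();print(s['tcp_pos'].round(2),s['contact_force'],s['moment'],s['grip_width'])
```

```text
[ 506.97 -185.37  371.48] [-3.15 -0.02  8.65] [ 0.11  0.78 -0.04] 14.933481338062574
[ 506.97 -185.37  371.48] [-2.78  0.86  8.31] [0.13 0.74 0.04] 14.895373504318815
[ 506.99 -185.37  371.53] [-2.63 -0.56  9.12] [0.13 0.8  0.03] 15.05157261250653
```

Request:
jog_arm(translation=[[0, 0, 0.4], [0, 0, 0.8], [0, 0, 0.8], [0, 0, 0.8]], turn=[[0, 0, 0], [0, 0, 0], [0, 0, 0], [0, 0, 0]], gripper=[255, 255, 255, 255])

```text
time_s: 13.98
tcp_pos: [507.0, -185.3, 371.2]
tcp_rot: [0.001, 0.155, 0.988, -0.001]
contact_force: [-3.1, 0.4, 12.5]
grip_width: 14.9
```

Run:
```python
from h import *
np.set_printoptions(precision=2,suppress=True)
for i in range(3):
    b=grab('side');s=bot.sense();print(s['tcp_pos'].round(2),s['contact_force'],s['moment'],s['grip_width'])
```

```text
[ 506.97 -185.33  371.14] [-3.23 -0.15 10.64] [ 0.12  0.9  -0.02] 15.291638711434997
[ 506.99 -185.31  371.16] [-3.3  -0.19 10.68] [ 0.13  0.99 -0.01] 15.253226676243901
[ 507.   -185.33  371.19] [-3.    0.28 11.88] [ 0.14  1.   -0.02] 15.341757962270355
```

Request:
jog_arm(translation=[[0, 0, 0.2], [0, 0, 0.4], [0, 0, 0.4], [0, 0, 0.4], [0, 0, 0.4]], turn=[[0, 0, 0], [0, 0, 0], [0, 0, 0], [0, 0, 0], [0, 0, 0]], gripper=[255, 255, 255, 255, 255])

```text
time_s: 14.55
tcp_pos: [507.0, -185.3, 371.1]
tcp_rot: [0.001, 0.155, 0.988, -0.001]
contact_force: [-4.0, 0.3, 13.2]
grip_width: 15.0
```

Run:
```python
from h import *
np.set_printoptions(precision=2,suppress=True)
for i in range(3):
    b=grab('side');s=bot.sense();print(s['tcp_pos'].round(2),s['contact_force'],s['moment'],s['grip_width'])
```

```text
[ 506.98 -185.3   371.12] [-3.69  0.79 11.65] [0.15 1.09 0.06] 15.312822144437831
[ 506.97 -185.28  371.12] [-3.6   0.98 12.13] [ 0.21  1.07 -0.01] 15.133300411477954
[ 506.99 -185.3   371.14] [-4.74  0.86 11.86] [ 0.19  1.   -0.05] 15.356101428168303
```

Request:
jog_arm(translation=[[0, 0, 0.2], [0, 0, 0.2], [0, 0, 0.2], [0, 0, 0.2], [0, 0, 0.2], [0, 0, 0.2], [0, 0, 0.2], [0, 0, 0.2], [0, 0, 0.2], [0, 0, 0.2], [0, 0, 0.2], [0, 0, 0.2], [0, 0, 0.2], [0, 0, 0.2], [0, 0, 0.2], [0, 0, 0.2], [0, 0, 0.2], [0, 0, 0.2], [0, 0, 0.2], [0, 0, 0.2]], turn=[[0, 0, 0], [0, 0, 0], [0, 0, 0], [0, 0, 0], [0, 0, 0], [0, 0, 0], [0, 0, 0], [0, 0, 0], [0, 0, 0], [0, 0, 0], [0, 0, 0], [0, 0, 0], [0, 0, 0], [0, 0, 0], [0, 0, 0], [0, 0, 0], [0, 0, 0], [0, 0, 0], [0, 0, 0], [0, 0, 0]], gripper=[255, 255, 255, 255, 255, 255, 255, 255, 255, 255, 255, 255, 255, 255, 255, 255, 255, 255, 255, 255])

```text
time_s: 16.37
tcp_pos: [507.0, -185.3, 371.1]
tcp_rot: [0.001, 0.155, 0.988, -0.001]
contact_force: [-4.4, 0.1, 12.9]
grip_width: 14.8
```

Run:
```python
from h import *
np.set_printoptions(precision=2,suppress=True)
for i in range(2):
    b=grab('side');s=bot.sense();print(s['tcp_pos'].round(2),s['contact_force'],s['moment'],s['grip_width'])
```

```text
[ 506.99 -185.28  371.11] [-5.24  0.49 13.62] [ 0.2   1.06 -0.04] 15.217533922991565
[ 506.97 -185.29  371.11] [-4.44  0.89 13.06] [ 0.16  1.11 -0.01] 14.769628249471504
```

About 15 N was held for over 1.5 s. Now lift off and return above the cradle.

Request:
jog_arm(translation=[[0, 0, -2], [0, 0, -5], [0, 0, -9], [0, 0, -14], [0, 0, -20], [0, 0, -28], [0, 0, -38], [0, 0, -48], [0, 0, -55], [0, 0, -55], [0, 0, -55], [0, 0, -55]], turn=[[0, 0, 0], [0, 0, 0], [0, 0, 0], [0, 0, 0], [0, 0, 0], [0, 0, 0], [0, 0, 0], [0, 0, 0], [0, 0, 0], [0, 0, 0], [0, 0, 0], [0, 0, 0]], gripper=[255, 255, 255, 255, 255, 255, 255, 255, 255, 255, 255, 255])

```text
time_s: 17.47
tcp_pos: [506.4, -185.4, 423.2]
tcp_rot: [-0.0, 0.155, 0.988, -0.0]
contact_force: [-0.1, 0.2, -3.2]
grip_width: 15.4
```

Run:
```python
from h import *
np.set_printoptions(precision=2,suppress=True)
b=grab('side');s=bot.sense();print(s['tcp_pos'].round(2),s['contact_force'],s['moment'],s['grip_width'],yaws(s))
plan((505.9,231.1,426),72.2)
```

```text
[ 506.37 -185.38  422.99] [ 0.72 -1.62 -2.77] [ 0.04  0.09 -0.02] 14.830793248859493 (np.float64(72.21103207962722), array([-0.,  0., -1.]))
shift [127.7 396.4  -2.9] turn [-0.01 -0.07  0.01]
```

Request:
jog_arm(translation=[[4, 12, 0], [12, 38, 0], [22, 70, 0], [33, 104, 0], [44, 138, 0], [55, 172, 0], [67, 207, 0], [78, 241, 0], [89, 276, 0], [100, 310, 0], [111, 345, 0], [119, 370, 0], [125, 388, 0], [127.7, 396.4, 0], [127.7, 396.4, 0], [127.7, 396.4, 0], [127.7, 396.4, 0], [127.7, 396.4, 0], [127.7, 396.4, 0], [127.7, 396.4, 0]], turn=[[0, 0, 0], [0, 0, 0], [0, 0, 0], [0, 0, 0], [0, 0, 0], [0, 0, 0], [0, 0, 0], [0, 0, 0], [0, 0, 0], [0, 0, 0], [0, 0, 0], [0, 0, 0], [0, 0, 0], [0, 0, 0], [0, 0, 0], [0, 0, 0], [0, 0, 0], [0, 0, 0], [0, 0, 0], [0, 0, 0]], gripper=[255, 255, 255, 255, 255, 255, 255, 255, 255, 255, 255, 255, 255, 255, 255, 255, 255, 255, 255, 255])

```text
time_s: 19.18
tcp_pos: [506.5, 229.9, 423.6]
tcp_rot: [0.0, 0.156, 0.988, -0.0]
contact_force: [-0.6, -0.4, -2.3]
grip_width: 15.1
```

Run:
```python
from h import *
s=bot.sense();print(s['tcp_pos'].round(2),abs(s['dq']).max())
plan((505.9,231.1,272),72.2)
```

```text
[506.5  229.89 423.57] 0.006970756192258343
shift [  1.    1.1 151.6] turn [-0.03  0.02 -0.12]
```

Request:
jog_arm(translation=[[1, 1.1, 15], [1, 1.1, 40], [1, 1.1, 70], [1, 1.1, 100], [1, 1.1, 125], [1, 1.1, 142], [1, 1.1, 151], [1, 1.1, 151], [1, 1.1, 151], [1, 1.1, 151], [1, 1.1, 151]], turn=[[0, 0, 0], [0, 0, 0], [0, 0, 0], [0, 0, 0], [0, 0, 0], [0, 0, 0], [0, 0, 0], [0, 0, 0], [0, 0, 0], [0, 0, 0], [0, 0, 0]], gripper=[255, 255, 255, 255, 255, 255, 255, 255, 255, 255, 255])

```text
time_s: 20.1
tcp_pos: [506.1, 233.0, 274.3]
tcp_rot: [0.001, 0.155, 0.988, 0.001]
contact_force: [-0.3, 0.0, -2.2]
grip_width: 15.1
```

Run:
```python
from h import *
b=grab('side');s=bot.sense();print(s['tcp_pos'].round(2),yaws(s),s['contact_force'])
save(b,'side8.png',(180,190,290,310),5)
plan((505.9,231.1,233.3),72.2)
```

```text
[506.02 232.93 274.15] (np.float64(72.20415507204238), array([ 0.00284674,  0.00125325, -0.99999516])) [-0.52288424  0.09638832 -2.12147651]
shift [-0.4 -1.9 40.8] turn [0.12 0.13 0.  ]
```

View pics/side8.png

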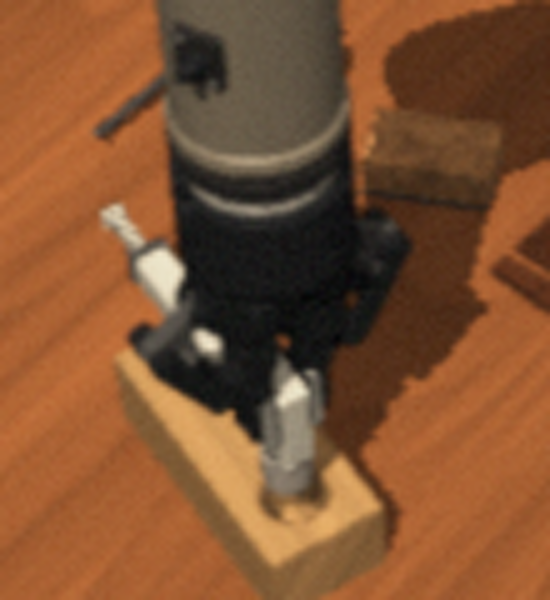

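The chuck (290,480) hangs over the socket (293,505), and the rod sticks out clear at (118,215). I correct the 2 mm y error and lower slowly.

Request:
jog_arm(translation=[[-0.4, -1.9, 0], [-0.4, -1.9, 0], [-0.4, -1.9, 4], [-0.4, -1.9, 8], [-0.4, -1.9, 12], [-0.4, -1.9, 16], [-0.4, -1.9, 20], [-0.4, -1.9, 24], [-0.4, -1.9, 28], [-0.4, -1.9, 32], [-0.4, -1.9, 35], [-0.4, -1.9, 37], [-0.4, -1.9, 37], [-0.4, -1.9, 37]], turn=[[0, 0, 0], [0, 0, 0], [0, 0, 0], [0, 0, 0], [0, 0, 0], [0, 0, 0], [0, 0, 0], [0, 0, 0], [0, 0, 0], [0, 0, 0], [0, 0, 0], [0, 0, 0], [0, 0, 0], [0, 0, 0]], gripper=[255, 255, 255, 255, 255, 255, 255, 255, 255, 255, 255, 255, 255, 255])

```text
time_s: 21.32
tcp_pos: [505.5, 230.5, 235.5]
tcp_rot: [0.0, 0.155, 0.988, 0.0]
contact_force: [1.1, 0.3, -2.0]
grip_width: 15.1
```

Run:
```python
from h import *
np.set_printoptions(precision=2,suppress=True)
s=bot.sense();print(s['tcp_pos'].round(2),yaws(s),s['contact_force'],s['moment'])
plan((505.9,231.1,233.3),72.2)
```

```text
[505.49 230.49 235.53] (np.float64(72.20601768140088), array([ 0.,  0., -1.])) [ 1.05  0.34 -1.98] [ 0.03  0.01 -0.03]
shift [-0.2  0.7  2.2] turn [0.01 0.02 0.01]
```

Request:
jog_arm(translation=[[-0.2, 0.5, 0.5], [-0.2, 0.5, 1], [-0.2, 0.5, 1.5], [-0.2, 0.5, 2], [-0.2, 0.5, 2], [-0.2, 0.5, 2]], turn=[[0, 0, 0], [0, 0, 0], [0, 0, 0], [0, 0, 0], [0, 0, 0], [0, 0, 0]], gripper=[255, 255, 255, 255, 255, 255])

```text
time_s: 21.82
tcp_pos: [505.7, 230.9, 233.6]
tcp_rot: [0.0, 0.155, 0.988, -0.0]
contact_force: [0.5, -1.0, -1.8]
grip_width: 15.4
```

Run:
```python
from h import *
np.set_printoptions(precision=2,suppress=True)
s=bot.sense();print(s['tcp_pos'].round(2),s['contact_force'],s['moment'])
```

```text
[505.74 230.85 233.58] [ 0.5  -1.   -1.84] [-0.06 -0.05  0.01]
```

Request:
jog_arm(translation=[[0, 0, 0.4], [0, 0, 0.8], [0, 0, 1], [0, 0, 1], [0, 0, 1]], turn=[[0, 0, 0], [0, 0, 0], [0, 0, 0], [0, 0, 0], [0, 0, 0]], gripper=[255, 255, 255, 255, 255])

```text
time_s: 22.23
tcp_pos: [505.7, 231.0, 233.3]
tcp_rot: [0.0, 0.155, 0.988, -0.0]
contact_force: [-1.8, -2.6, 5.6]
grip_width: 14.7
```

Run:
```python
from h import *
np.set_printoptions(precision=2,suppress=True)
s=bot.sense();print(s['tcp_pos'].round(2),s['contact_force'],s['moment'])
```

```text
[505.68 230.97 233.3 ] [-1.77 -2.6   5.63] [-0.45  0.33  0.01]
```

Request:
jog_arm(translation=[[0, 0, -0.5], [0, 0, -0.7], [0, 0, -0.7], [0, 0, -0.7], [0, 0, -0.7], [0, 0, -0.7], [0, 0, -0.7], [0, 0, -0.7], [0, 0, -0.7], [0, 0, -0.7], [0, 0, -0.7], [0, 0, -4], [0, 0, -12], [0, 0, -25], [0, 0, -45], [0, 0, -70], [0, 0, -100], [0, 0, -120], [0, 0, -120], [0, 0, -120]], turn=[[0, 0, 0], [0, 0, 0], [0, 0, 0], [0, 0, 0], [0, 0, 0], [0, 0, 0], [0, 0, 0], [0, 0, 0], [0, 0, 0], [0, 0, 0], [0, 0, 0], [0, 0, 0], [0, 0, 0], [0, 0, 0], [0, 0, 0], [0, 0, 0], [0, 0, 0], [0, 0, 0], [0, 0, 0], [0, 0, 0]], gripper=[255, 255, 190, 170, 150, 120, 90, 60, 30, 0, 0, 0, 0, 0, 0, 0, 0, 0, 0, 0])

```text
time_s: 23.9
tcp_pos: [505.9, 231.6, 355.2]
tcp_rot: [0.002, 0.155, 0.988, 0.001]
contact_force: [-0.2, -0.3, 0.2]
grip_width: 85.4
```

Run:
```python
from h import *
s=bot.sense();print(s['tcp_pos'].round(2),s['contact_force'],s['grip_width'])
b=grab('side');save(b,'side9.png',(170,170,290,310),5)
```

```text
[505.85 231.57 355.18] [-0.18088871 -0.29581375  0.23508175] 85.42834361654691
```

View pics/side9.png

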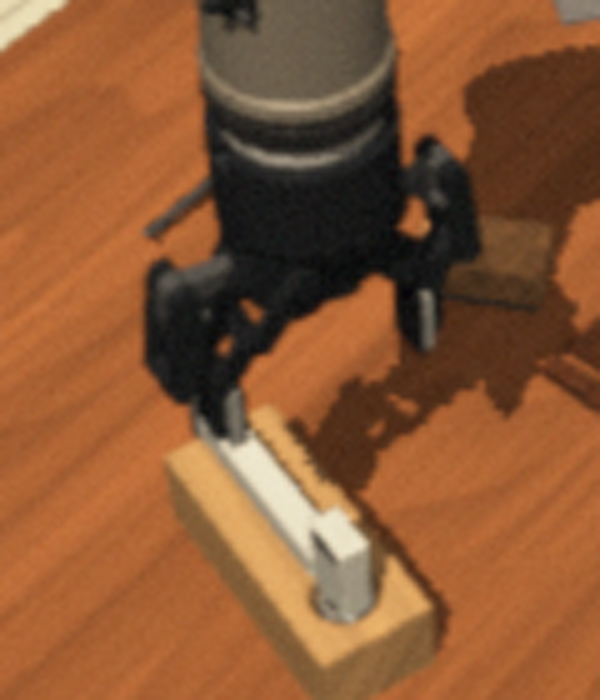

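Gauge seated as before, head at (345,560) and barrel flat on the block; a finger hides the rod end. I back off and check it numerically against the first picture.

Request:
jog_arm(translation=[[10, 0, -20], [30, 0, -50], [50, 0, -75], [70, 0, -90], [70, 0, -90], [70, 0, -90], [70, 0, -90]], turn=[[0, 0, 0], [0, 0, 0], [0, 0, 0], [0, 0, 0], [0, 0, 0], [0, 0, 0], [0, 0, 0]], gripper=[0, 0, 0, 0, 0, 0, 0])

```text
time_s: 24.53
tcp_pos: [439.5, 251.3, 441.1]
tcp_rot: [-0.001, 0.155, 0.988, -0.001]
contact_force: [0.3, -0.3, -0.8]
grip_width: 85.5
```

```bash
cp side.npz late.npz
python3 - <<'E'
from h import *
np.set_printoptions(precision=1,suppress=True)
import zipfile
b=grab('side');s=bot.sense();print(s['tcp_pos'].round(1),s['grip_width'])
# expected pixels, gauge origin (508,230), yaw -17.8
th=np.radians(-17.8);X=np.array([np.cos(th),np.sin(th),0])
for d in(126,131,145,150,155,161): 
    u,v=proj(b,np.array([508,230,54])+X*d);print(d,round(u,1),round(v,1),b['color'][int(round(v)),int(round(u))], at_depth(b,u,v))
u,v=proj(b,[508,230,92]);print('head top',u,v,b['color'][int(round(v)),int(round(u))],at_depth(b,u,v))
c=b['color'].astype(int);ub,vb=proj(b,np.array([508,230,54])+X*126);u0,v0=int(ub),int(vb)
m=(c.min(2)>110);print(u0,v0)
for r in range(v0-16,v0+10): print(r,''.join('#' if m[r,k] else '.' for k in range(u0-18,u0+45)))
E
```

```text
[439.8 251.  440.8] 85.29739486645694
126 211.3 251.1 [136 128 110] [621.9 196.9  63.5]
131 210.3 249.8 [136 124 108] [625.3 196.5  65.4]
145 207.5 246.3 [210 193 165] [644.8 186.8  56. ]
150 206.5 245.0 [223 206 178] [648.8 185.9  57. ]
155 205.5 243.8 [212 197 167] [652.4 185.4  58.8]
161 204.3 242.3 [214 181 145] [657.7 183.9  59.3]
head top 237.53505023839517 275.10395525886975 [234 226 200] [507.8 230.3  92.5]
211 251
235 ...............................................................
236 ...............................................................
237 ...............................................................
238 ...............................................................
239 ...............................................................
240 ...............................................................
241 ...............................................................
242 ...........###.................................................
243 ..........####.................................................
244 ..........#####..........................................
[... 394 characters left out ...]
....................
251 ...................#####.......................................
252 .................#######.......................................
253 ................#########......................................
254 .................#########.....................................
255 .................##########....................................
256 .................###########...................................
257 ..................##########...................................
258 ...................##########..................................
259 ...................###########.................................
260 ....................###########................................
```

```bash
python3 -c "
from station import bot
print(bot.close_job())"
```

```text
the job is handed in; nothing more can be done
None
```

The gauge took its reading on the big drum's valve and is back in its cradle with the white rod out. I handed the job in at about 24.5 s of the 72 s allowed.

- **Pressing:** The stem slid into the chuck with no contact force until the seal. The rod was already out when the push was still near 10 N. I then held about 15 N for more than 1.5 s; the highest reading was about 16 N net. During the hold there was also 3–5 N of sideways force on the tool, so the press was slightly off square.
- **Back in the cradle:** The gauge touched down at the same height it was picked up from. Last checks gave the head top at z 92.5 mm (92 expected) and the barrel's far end at about 63–65 mm (63 expected).
- **Rod:** It shows about 28–30 mm out, and nothing was seen touching it.
- **Robot:** The gripper was open and clear of everything at hand-in.
- **Not checked:** I took no final top picture and did not compare the bystanders' positions. Nothing was seen disturbed in the side views, and all carrying was done well above the bench.

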